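# Book in a repair: label to the code reader, board held up for inspection

## Task

Book in this repair. First turn the parts canister on its pad so that its label faces the reader's window squarely, and let go of it, leaving it standing on the pad; then draw the taller board (the one with the finned heat sink) out of its slotted stand, lean it back about 45 degrees so that its component side looks obliquely upward, and finish while still holding it there in the gripper, at rest, with its lower edge more than 10 cm above the bench. Leave the shorter board in its slot and do not disturb the other things.

Things in the scene. Friction and masses are not known exactly. Their poses are not given: they have to be found in the camera images.
- station: Code reader station, fixed: a flat grey round pad (84 mm across, 3 high) and beyond it a black reader block 60 deep, 70 wide, 75 high with a glass window on the face towards the pad. Origin: centre of the pad, on the bench. Own +x points level from the pad to the reader block, whose face is 88 mm from the pad's centre; z up.
- pad (a point): Centre of the pad's upper face, 3 mm above the bench; the canister stands within a few mm of it.
- window (a point): Middle of the reader's glass window, 88 mm along the station's +x from the pad's centre, 45 mm above the bench.
- canister: Loose round metal parts canister with a black lid, 51 mm in diameter, 85 high, about 0.18 kg. Origin: centre of its underside; z up its axis; its own +x points through the middle of its label. The white label with dark code bars spans about 40 deg either side of +x; a white strip on the lid runs from the centre out to the label's side and down to it.
- label (a point): Middle of the label, on the canister's side, 25 mm along its +x and 36 mm above its underside.
- stand: Black slotted board stand, fixed, 150 mm (x) by 130 (y), 40 high. Two vertical slots along its y, 80 mm apart (x = -40 and +40 mm), each about 9 by 102 mm and 30 deep, open at the top. Origin: centre of its underside, z up. Either board may be in either slot.
- board: Taller circuit board, loose, upright in a slot, 30 mm deep, 1 mm play each side: 120 high, 100 wide, 0.15 kg. Origin: middle of lower edge; z up the board, y along its width, +x out of the component side, which in the stand looks away from the robot. Foot 7 thick (z 0-34), blue board 4 thick, grey grip rail on top 12 thick, 70 long, z 92-120. Finned heat sink 44 x 44, z 36-80, out to x = 20.
- board_grip (a point): Middle of the taller board's grip rail, 108 mm up along its z from its origin.
- short_board: The shorter circuit board, loose in the other slot, to be left there: 95 mm high, 100 mm wide, same foot and same grip rail (its top at 95 mm), with three small metal connector housings on its component side instead of the heat sink. Origin and axes as for the taller board.
- tape_roll: Roll of white tape lying flat, 60 mm across, 20 mm high; to be left alone. Origin: centre of its underside.
- screwdriver: Screwdriver lying on the bench, to be left alone. Its x axis runs along it, handle to -x.
- mouse: Black computer mouse on a round rubber mat, 100 by 60 by 30 mm, to be left alone. Origin: centre of its underside.
There are look-alikes about, which are no part of the job. What is shaped like the canister but red or turquoise is not meant.

How it is judged:
By the outcome, as a careful person would: the job done as asked, in the order asked, and still so for the second after the job is handed in, while the arm keeps its last pose, push and grip.
It also fails if it takes over 51 s, if anything falls off the work surface, if the arm or the gripper's body presses on something with over 40 N, if the wrist force passes 120 N, or if a joint passes its speed limit or range.

## Robot

A 7-joint arm with a two-finger parallel gripper is mounted at the origin on the work surface. World frame = base frame: x ahead of the robot, y to its left, z up, the work surface at z = 0. Lengths are in m, angles in rad, forces in N, time in s.
With the tool pointing down it reaches from about 0.425 to 1.025 m from the base axis. Payload 3.6 kg.
Tool frame: the origin (TCP) lies midway between the tips of the shut fingers; the grasp point (between the pads) lies 19 mm behind it; z points along the fingers, y is the direction in which the jaws open and shut (so a half turn about z gives the same grasp; the last joint's range is limited). The gripper opens to 85 mm and grips with 20 to 120 N. Pads are 22 mm wide; open, the fingers measure 114 mm over their backs; the gripper's body (76 mm by 85 mm) begins 54 mm behind the grasp point. The pads swing forward as they close: fully open they stand 13 mm farther back than shut.
Start: joints at [-1.248, 0.591, 0.048, 1.609, -0.033, 0.943, -0.034], TCP at [0.294, 0.663, 0.231] pointing down, gripper open.
Joint ranges: [-2.69, 2.69], [-0.47, 2.24], [-1.27, 1.36], [0.19, 2.51], [-1.53, 4.68], [0.08, 2.07], [-3.09, 3.09]. Speed limits (rad/s): [2.57, 2.57, 3.14, 3.14, 3.14, 3.14, 3.14].

## Interface

Orientations are given as a unit quaternion [x, y, z, w].
In Python, from rig import env gives the robot as it stands.
- The arm moves only by the shell command python3 -m jog 'ROWS' [FORCE]. ROWS is JSON, a list that holds one entry, the list of rows, each a list of 7 numbers: the shift along the tool's x, y, z in cm, then the turn, a rotation vector about the tool's x, y, z in rad, then the opening, from 0 (shut) to 1 (fully open). A call has exactly 8 rows; each row shifts and turns the commanded pose from where the row before left it, along the tool's axes as they then stand; what a row does not reach is not made up. A row lasts 1/12 s, in which the tool goes at most 41.7 mm and 7.16 degrees, less where a joint would pass 70% of its speed; a pose out of reach is approached as far as the arm can. A call with a gripper value outside its range is refused whole. The fingers move at their own pace and stop on an object; FORCE is the grip in N (left out, the last holds). Time passes only in rows, so rows that do not move let the fingers close, or fill a call up. It gives the time, the measured TCP pose, the force and the opening at its end, in the units of the state.
- env.observe(): the state, without advancing time (a new reading comes with each control period).
- env.grab_frame(name): name is "scene" or "top" or "wrist"; returns a dict with "frame" (480x640x3 uint8, red, green, blue), "fx", "fy", "cx", "cy" (pixels), "R" (3x3) and "t" (3): a world point X has camera coordinates R X + t; the wrist camera has in their place "tool_from_camera" (4x4, takes a point from camera to tool coordinates, whose origin is the TCP and whose axes are the flange's). Camera axes: x right, y down, z forward; pixel columns grow to the right and rows downward; lengths in m; the calibration is good to about 2 mm. A picture is of the moment at which its call begins: read the wrist's pose just before it. There is no depth.
- env.close_job(): hands the job in, once; it reports no verdict.
The state is a dict: "clock": time; "joint_pos": joint angles; "qd": joint speeds; "joint_torque": joint torques, N m; "eef_pos": TCP position; "eef_rot": TCP orientation; "contact_force": force on the tool from outside, world axes, zero at the start; "ft_torque": the same for the moment, N m; "opening": finger opening in m.
Only numpy, scipy, OpenCV 4.12 (cv2) and the standard library are available. Lean on these libraries where they do the work, as an engineer would, in place of code of your own. Each camera call takes 0.05 s, during which the arm holds its last target.

## Working session

There is one attempt and no reset: what is moved stays moved. The work goes in short steps, Python scripts to look and compute and a shell command to move; the robot and the scene stay as the last step left them, time stands still between calls to the robot, and variables do not carry over. Pictures are saved under pics/ and viewed, and the job is handed in when it is done.

```bash
ls; mkdir -p pics; python3 - <<'E'
from rig import env
import cv2
s=env.observe()
for k,v in s.items(): print(k,v)
for n in("scene","top","wrist"):
    f=env.grab_frame(n)
    cv2.imwrite(f"pics/{n}0.png",f["frame"][:,:,::-1])
    print(n,{k:(v if k!="frame" else 0) for k,v in f.items()})
E
```

```text
pics
clock 0.0
joint_pos [-1.2475021   0.59210112  0.0483191   1.60985088 -0.0333185   0.94269345
 -0.03366653]
qd [-0.00134855 -0.00043344 -0.00129581  0.00215579  0.00016107 -0.00143369
  0.00171943]
joint_torque [-3.86835936e-04 -5.48697782e+01  1.54634736e+00 -1.98128879e+01
  9.41778591e-03  8.69562209e-03  6.00078195e-06]
eef_pos [0.29316464 0.66216629 0.23014372]
eef_rot [ 2.06849584e-01  9.78372111e-01 -1.11033864e-03 -1.72459695e-04]
contact_force [ 0.76194385 -0.51866987 -0.03726563]
ft_torque [-0.03849337 -0.04576224  0.04349969]
opening 0.08539130656703338
scene {'frame': 0, 'fx': 505.39798245044557, 'fy': 505.39798245044557, 'cx': 327.35200695199876, 'cy': 244.12435173005602, 'R': array([[-0.82270995,  0.5684262 , -0.00632313],
       [ 0.46310331,  0.66373747, -0.5873567 ],
       [-0.32967204, -0.48615246, -0.80930348]]), 't': array([ 0.48680265, -0.14981742,  1.35647414])}
top {'frame': 0, 'fx': 568.5017992137294, 'fy': 568.5017992137294, 'cx': 325.52395382305997, 'cy': 239.0037679043007, 'R': array([[ 0.01877744, -0.99977159,  0.01020651],
       [-0.99503045, -0.01968484, -0.09760586],
       [ 0.09778448, -0.008323  , -0.99517281]]), 't': array([-0.09388758,  0.5518358 ,  1.04954375])}
wrist {'frame': 0, 'fx': 344.40394095205215, 'fy': 344.40394095205215, 'cx': 325.4804350529603, 'cy': 236.14058622814534, 'tool_from_camera': array([[-3.94891749e-04, -9.48033672e-01, -3.18169766e-01,
         8.16861113e-02],
       [ 9.99999446e-01, -6.84811146e-04,  7.99360979e-04,
         8.03923507e-04],
       [-9.75707326e-04, -3.18169274e-01,  9.48033418e-01,
        -1.41371739e-01],
       [ 0.00000000e+00,  0.00000000e+00,  0.00000000e+00,
         1.00000000e+00]])}
```

View pics/scene0.png

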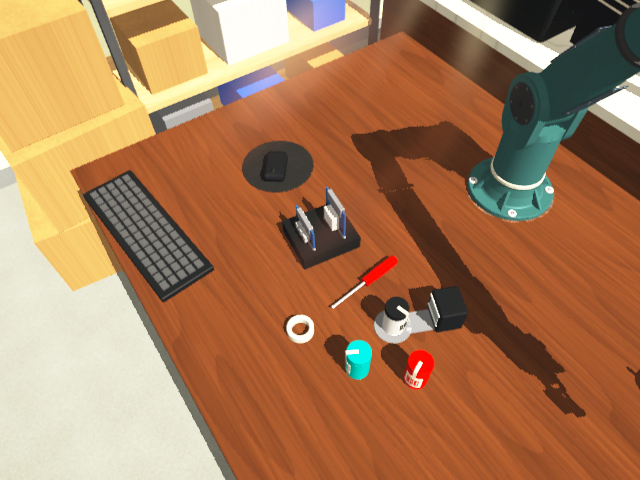

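View pics/top0.png

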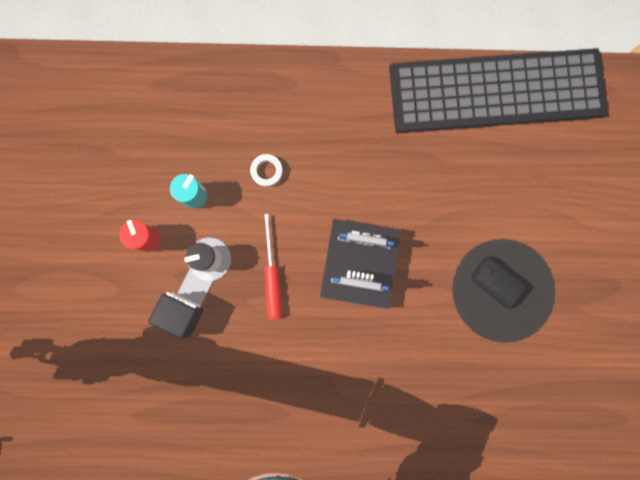

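View pics/wrist0.png

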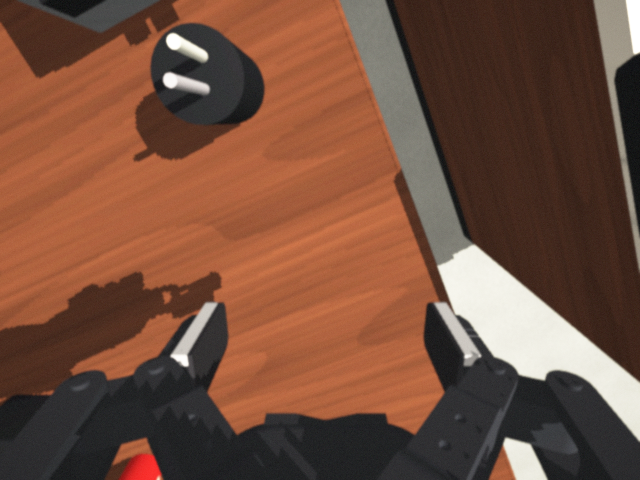

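The scene view shows the station and canister around (395,318), the stand around (320,235) with the finned board nearer the robot, and the screwdriver between them. In the top view the lid strip points left (+y) at about (193,258), and the reader is at about (176,315). I'll enlarge both areas.

```bash
python3 - <<'E'
import cv2
t=cv2.imread("pics/top0.png")
a=cv2.resize(t[220:345,140:300],None,fx=5,fy=4.8,interpolation=cv2.INTER_CUBIC)
a=cv2.resize(t[220:340,140:260],(600,600),interpolation=cv2.INTER_CUBIC);cv2.imwrite("pics/topA.png",a)
a=cv2.resize(t[210:320,310:420],(600,600),interpolation=cv2.INTER_CUBIC);cv2.imwrite("pics/topB.png",a)
t=cv2.imread("pics/scene0.png")
a=cv2.resize(t[270:370,350:480],(780,600),interpolation=cv2.INTER_CUBIC);cv2.imwrite("pics/scA.png",a)
a=cv2.resize(t[180:280,260:390],(780,600),interpolation=cv2.INTER_CUBIC);cv2.imwrite("pics/scB.png",a)
E
```

```text
(no output)
```

View pics/topA.png

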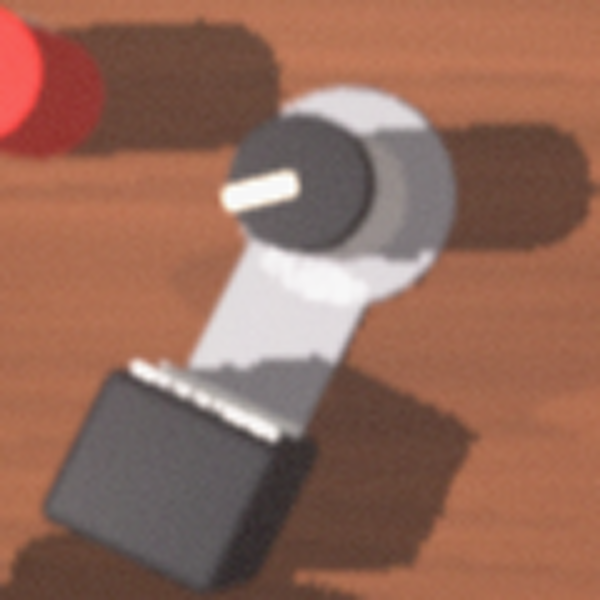

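View pics/topB.png

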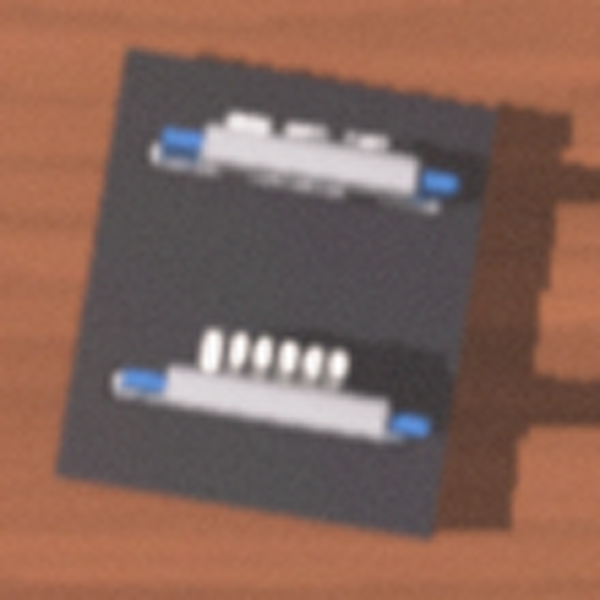

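View pics/scA.png

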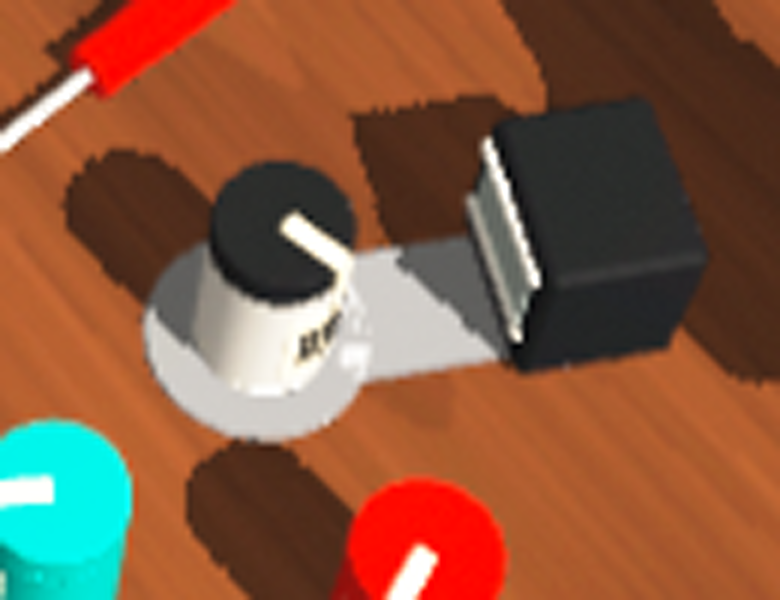

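View pics/scB.png

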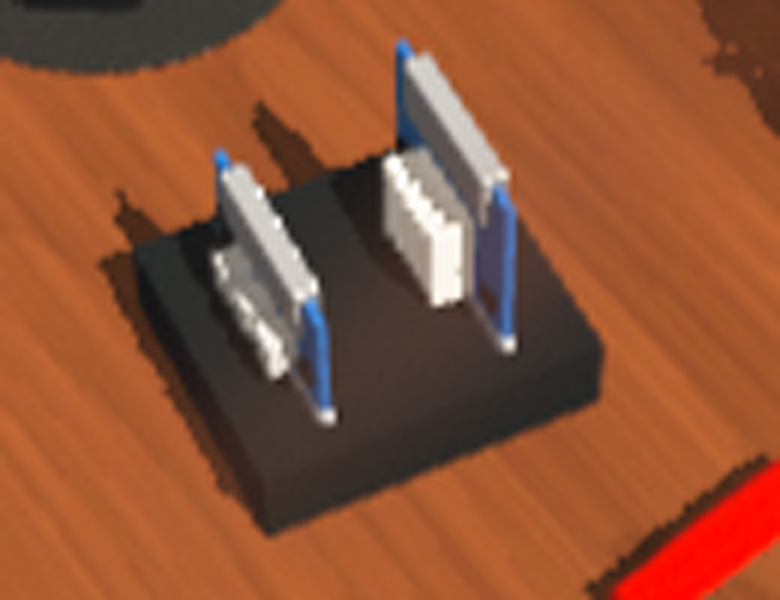

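```bash
cat > h.py <<'E'
import numpy as np, cv2, pickle
from scipy.optimize import least_squares
from scipy.spatial.transform import Rotation as Ro
from rig import env
def cams():
    c={}
    for n in("scene","top"):
        f=env.grab_frame(n); c[n]=f
    return c
def proj(f,X):
    c=np.asarray(f["R"])@np.asarray(X,float).T+np.asarray(f["t"])[:,None]
    return np.stack([f["fx"]*c[0]/c[2]+f["cx"],f["fy"]*c[1]/c[2]+f["cy"]],1)
def fit(f,obs,x0,free=3):
    # obs: list (cam, local pt xyz, px)
    def res(p):
        c,s=np.cos(p[2]),np.sin(p[2]); r=[]
        for n,l,u in obs:
            X=[p[0]+c*l[0]-s*l[1],p[1]+s*l[0]+c*l[1],l[2]]
            r+=list(proj(f[n],[X])[0]-u)
        return np.array(r)
    q=least_squares(res,x0,loss='soft_l1')
    return q.x,res(q.x).reshape(-1,2)
E
python3 - <<'E'
from h import *
f=cams(); pickle.dump(f,open("cams.pkl","wb"))
np.set_printoptions(precision=3,suppress=True)
A=lambda x,y:np.array([140+x/5,220+y/5])
B=lambda x,y:np.array([310+x*110/600,210+y*110/600])
S=lambda x,y:np.array([350+x/6,270+y/6])
T=lambda x,y:np.array([260+x/6,180+y/6])
obs=[("top",(.148,-.035,.075),A(45,515)),("top",(.148,.035,.075),A(210,590)),("top",(.088,.035,.075),A(312,440)),("top",(.088,-.035,.075),A(118,372)),
("scene",(.088,-.035,.075),S(537,285)),("scene",(.148,-.035,.075),S(705,260)),("scene",(.148,.035,.075),S(645,98)),("scene",(.088,.035,.075),S(495,128)),
("scene",(0,0,.003),S(260,340)),("top",(0,0,.003),A(346,195))]
for y0 in (1,2,3,-2):
  p,r=fit(f,obs,[.5,.25,y0]);print("station",p,np.degrees(p[2]),abs(r).max())
print(r)
obs=[("top",(0,0,.088),A(301,182)),("top",(.0255,0,.088),A(224,196)),("scene",(0,0,.088),S(284,232)),("scene",(.0255,0,.088),S(347,265))]
p,r=fit(f,obs,[.5,.25,1.5]);print("can",p,np.degrees(p[2]));print(r)
h=.130
obs=[("top",(.006,.035,h),B(170,368)),("top",(.006,-.035,h),B(388,400)),("top",(-.006,-.035,h),B(387,437)),("top",(-.006,.035,h),B(165,402)),
("scene",(-.006,.035,h),T(508,178)),("scene",(.006,.035,h),T(487,196)),("scene",(.006,-.035,h),T(406,66)),("scene",(-.006,-.035,h),T(428,54))]
p,r=fit(f,obs,[.5,0,0.]);print("board",p,np.degrees(p[2]));print(r)
h=.105
obs=[("top",(.006,.035,h),B(205,127)),("top",(.006,-.035,h),B(418,158)),("top",(-.006,-.035,h),B(417,192)),("top",(-.006,.035,h),B(205,160)),
("scene",(-.006,.035,h),T(318,292)),("scene",(.006,.035,h),T(298,306)),("scene",(.006,-.035,h),T(220,178)),("scene",(-.006,-.035,h),T(240,167))]
p,r=fit(f,obs,[.5,0,0.]);print("short",p,np.degrees(p[2]));print(r)
obs=[("top",(.075,.065,.04),B(128,50)),("top",(.075,-.065,.04),B(495,105)),("top",(-.075,-.065,.04),B(435,537)),("top",(-.075,.065,.04),B(58,475)),
("scene",(.075,.065,.04),T(268,483)),("scene",(.075,-.065,.04),T(137,250)),("scene",(-.075,.065,.04),T(603,350))]
p,r=fit(f,obs,[.5,0,0.]);print("stand",p,np.degrees(p[2]));print(r)
s=env.observe();print(Ro.from_quat(s["eef_rot"]).as_matrix())
E
```

```text
station [0.515 0.14  2.724] 156.09624133822112 4.996237979334495
station [0.515 0.14  2.724] 156.09625508582008 4.996236258301963
station [0.515 0.14  2.724] 156.09624907195274 4.996236947558998
station [ 0.515  0.14  -3.559] -203.90375125543477 4.996236986965329
[[-1.919 -0.734]
 [ 0.425  1.058]
 [-4.996  0.201]
 [-1.38  -2.832]
 [ 1.381 -0.19 ]
 [ 0.991 -0.905]
 [-0.257 -2.129]
 [-1.905 -2.592]
 [-1.391 -1.191]
 [ 0.106 -1.082]]
can [0.513 0.142 1.824] 104.4942058873978
[[-1.331 -0.378]
 [ 0.006  0.137]
 [ 0.028 -1.744]
 [-0.409 -0.101]]
board [ 0.469 -0.143 -0.137] -7.864177024669489
[[-0.682 -0.627]
 [-0.016 -0.078]
 [-0.862  0.131]
 [-0.844  0.122]
 [ 0.455 -1.172]
 [-0.72  -2.322]
 [-1.099 -1.157]
 [-0.199 -0.896]]
short [ 0.548 -0.155 -0.127] -7.278469698234746
[[-0.258 -0.64 ]
 [ 0.057 -0.533]
 [-0.68  -0.045]
 [-1.224  0.023]
 [ 0.787 -1.142]
 [-0.616 -1.536]
 [-0.794 -1.193]
 [ 0.498 -1.182]]
stand [ 0.508 -0.15  -0.136] -7.801384859565975
[[-0.998 -0.656]
 [ 0.11  -0.052]
 [-0.335  0.23 ]
 [-0.557  0.711]
 [-0.591 -0.405]
 [-1.322 -0.5  ]
 [ 0.012 -1.764]]
[[-0.914  0.405 -0.   ]
 [ 0.405  0.914 -0.001]
 [-0.    -0.001 -1.   ]]
```

```bash
python3 -m jog '[[[-2.6,-2.4,0,0,0,0,1],[-2.6,-2.4,0,0,0,0,1],[-2.6,-2.4,0,0,0,0,1],[-2.6,-2.4,0,0,0,0,1],[-2.6,-2.4,0,0,0,0,1],[-2.6,-2.4,0,0,0,0,1],[-2.6,-2.4,0,0,0,0,1],[-2.6,-2.4,0,0,0,0,1]]]' 40
python3 -m jog '[[[-2.6,-2.4,0,0,0,0,1],[-2.6,-2.4,0,0,0,0,1],[-2.6,-2.4,0,0,0,0,1],[-2.6,-2.4,0,0,0,0,1],[-2.6,-2.4,0,0,0,0,1],[-2.6,-2.4,0,0,0,0,1],[-2.6,-2.4,0,0,0,0,1],[-2,-2,0,0,0,0,1]]]'
python3 - <<'E'
from h import *
np.set_printoptions(precision=3,suppress=True)
s=env.observe();print(s["clock"],s["eef_pos"],Ro.from_quat(s["eef_rot"]).as_matrix(),s["qd"],s["joint_pos"])
f=env.grab_frame("wrist");pickle.dump((s,f),open("w1.pkl","wb"));cv2.imwrite("pics/w1.png",f["frame"][:,:,::-1])
E
```

```text
clock: 0.92
eef_pos: [0.4064, 0.4015, 0.2314]
eef_rot: [0.207, 0.978, 0.0, 0.0]
contact_force: [0.1, 0.7, -0.6]
opening: 0.0851
clock: 1.58
eef_pos: [0.5157, 0.1464, 0.2316]
eef_rot: [0.208, 0.978, -0.0, 0.001]
contact_force: [0.5, 0.4, 0.6]
opening: 0.0853
1.5833 [0.516 0.146 0.232] [[-0.913  0.407  0.001]
 [ 0.407  0.913 -0.001]
 [-0.001 -0.    -1.   ]] [ 0.573  0.029  0.056 -0.044 -0.049  0.018  0.653] [-0.451  0.356  0.115  2.039 -0.057  0.75   0.851]
```

View pics/w1.png

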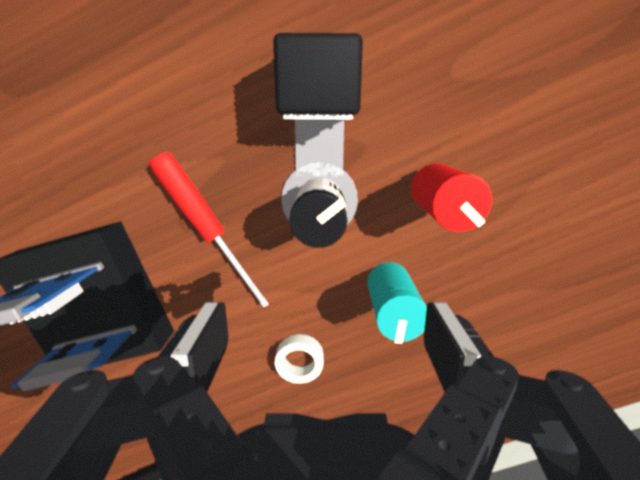

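The wrist view shows the reader at (318,75), nearly square to the image, and the pad at (320,200). The canister lid is at (319,217) with its strip pointing up and right to (343,203). I'll let the arm come to rest, take the picture again and fit the poses.

```bash
cat >> h.py <<'E'
def wcam(s,f):
    M=np.eye(4);M[:3,:3]=Ro.from_quat(s["eef_rot"]).as_matrix();M[:3,3]=s["eef_pos"]
    C=np.linalg.inv(M@np.asarray(f["tool_from_camera"]))
    g=dict(f);g["R"]=C[:3,:3];g["t"]=C[:3,3];return g
def wshot(name):
    s=env.observe();f=env.grab_frame("wrist");g=wcam(s,f)
    pickle.dump((s,g),open(name+".pkl","wb"));cv2.imwrite(f"pics/{name}.png",f["frame"][:,:,::-1]);return s,g
E
python3 - <<'E'
from h import *
env.grab_frame("top")
s,g=wshot("w2")
print(s["clock"],s["eef_pos"],s["qd"].round(3))
a=cv2.resize(g["frame"][20:260,240:400][:,:,::-1],(400,600),interpolation=cv2.INTER_CUBIC);cv2.imwrite("pics/w2a.png",a)
E
```

```text
1.6833 [0.51663604 0.1429402  0.23160433] [-0.056 -0.    -0.077  0.    -0.039  0.004 -0.039]
```

View pics/w2a.png

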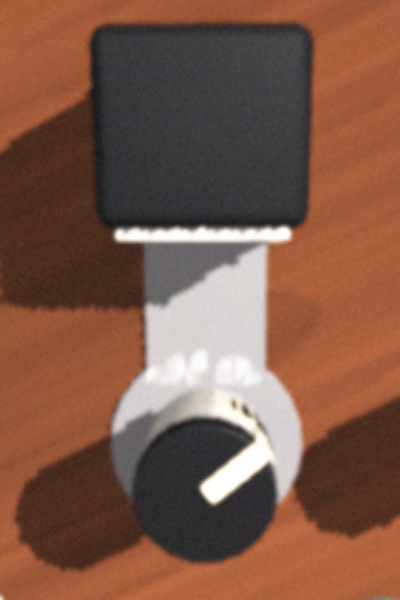

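```bash
python3 - <<'E'
from h import *
np.set_printoptions(precision=4,suppress=True)
s,g=pickle.load(open("w2.pkl","rb"));f=pickle.load(open("cams.pkl","rb"));f["w"]=g
W=lambda x,y:np.array([240+x/2.5,20+y/2.5])
A=lambda x,y:np.array([140+x/5,220+y/5])
S=lambda x,y:np.array([350+x/6,270+y/6])
# in wrist image: up=station +x, right: world +y_t heading 66 => station -y (156-90=66)
ob=[("w",(.148,.035,.075),W(93,26)),("w",(.148,-.035,.075),W(312,26)),("w",(.088,-.035,.075),W(309,226)),("w",(.088,.035,.075),W(96,226)),("w",(0,0,.003),W(206,440))]
p,r=fit(f,ob,[.5,.14,2.7]);print("st w",p,np.degrees(p[2]));print(r)
o2=[("top",(.148,-.035,.075),A(45,515)),("top",(.148,.035,.075),A(208,590)),("top",(.088,.035,.075),A(285,440)),("top",(.088,-.035,.075),A(110,375)),("scene",(.088,-.035,.075),S(537,285)),("scene",(.148,-.035,.075),S(705,260)),("scene",(.148,.035,.075),S(645,98)),("scene",(.088,.035,.075),S(495,128)),
("scene",(0,0,.003),S(260,340)),("top",(0,0,.003),A(346,195))]
p,r=fit(f,o2,[.5,.14,2.7]);print("st o",p,np.degrees(p[2]));print(r)
o=[("w",(0,0,.088),W(205,489)),("w",(.0255,0,.088),W(268,449))]
p,r=fit(f,o,[.5,.14,1.8]);print("can w",p,np.degrees(p[2]));
# lid by edge ellipse: sub-pixel center
img=g["frame"]
c=img[20:260,240:400].astype(float)
br=(c.min(2)>150)
ys,xs=np.where(br[170:210,75:115]);print("bright strip pix",len(xs))
E
```

```text
st w [0.5155 0.1404 2.7157] 155.5963756150022
[[-2.7775 -2.699 ]
 [ 2.0293 -2.8574]
 [ 0.4823  1.3563]
 [-0.3777  1.4742]
 [-0.0477  2.7698]]
st o [0.5148 0.1407 2.7229] 156.0129056829765
[[-2.4905 -0.7915]
 [ 0.2269  1.0535]
 [-0.1472  0.2167]
 [-0.3046 -3.468 ]
 [ 1.6708  0.1545]
 [ 1.3065 -0.528 ]
 [ 0.0867 -1.7875]
 [-1.5842 -2.2805]
 [-1.1317 -0.9196]
 [-0.3323 -1.0634]]
can w [0.5119 0.1426 1.7242] 98.78873058727277
bright strip pix 523
```

```bash
cat >> h.py <<'E'
def back(f,u,z):
    d=np.array([(u[0]-f["cx"])/f["fx"],(u[1]-f["cy"])/f["fy"],1.]);R=np.asarray(f["R"]);o=-R.T@f["t"];d=R.T@d
    return o+d*(z-o[2])/d[2]
def strip(f,roi,z=.088,thr=185,lid=None):
    x0,y0,x1,y1=roi
    c=cv2.resize(f["frame"][y0:y1,x0:x1],None,fx=8,fy=8,interpolation=cv2.INTER_CUBIC)
    m=(c.min(2)>thr).astype(np.uint8)
    n,L,st,ce=cv2.connectedComponentsWithStats(m)
    i=1+np.argmax(st[1:,4]);ys,xs=np.where(L==i)
    P=np.array([back(f,(x0+(x+.5)/8-.5,y0+(y+.5)/8-.5),z)[:2] for x,y in zip(xs[::5],ys[::5])])
    m0=P.mean(0);w,v=np.linalg.eigh(np.cov((P-m0).T));d=v[:,1]
    q=(P-m0)@d
    return m0,np.degrees(np.arctan2(d[1],d[0])),q.max()-q.min(),2*np.sqrt(3*w[0]),len(xs)
E
python3 - <<'E'
from h import *
np.set_printoptions(precision=4,suppress=True)
s,g=pickle.load(open("w2.pkl","rb"));f=pickle.load(open("cams.pkl","rb"))
for t in (140,165,185,205):
    print(t,"w",strip(g,(315,194,350,224),thr=t));print("top",strip(f["top"],(182,250,202,266),thr=t));print("sc",strip(f["scene"],(394,302,412,318),thr=t))
E
```

```text
140 w (array([0.5098, 0.1563]), np.float64(105.76678522506502), np.float64(0.03170742763866723), np.float64(0.008989742053302366), 22837)
top (array([0.5094, 0.1547]), np.float64(105.34128447299115), np.float64(0.028124323099167216), np.float64(0.010686867691456983), 5991)
sc (array([0.5077, 0.1594]), np.float64(102.82346236613738), np.float64(0.03775406448720019), np.float64(0.011190639369541358), 4861)
165 w (array([0.5098, 0.1564]), np.float64(105.92094900303813), np.float64(0.03140763364443896), np.float64(0.008512553803105796), 21617)
top (array([0.5094, 0.1548]), np.float64(105.1418985264143), np.float64(0.027249234952030917), np.float64(0.00963865826101088), 5225)
sc (array([0.5077, 0.1596]), np.float64(102.49224817227712), np.float64(0.037026406240615026), np.float64(0.010573698422392655), 4515)
185 w (array([0.5098, 0.1563]), np.float64(105.69024601812578), np.float64(0.031375551805588084), np.float64(0.008174323522227458), 20445)
top (array([0.5094, 0.1548]), np.float64(105.13620066495463), np.float64(0.026732547504473406), np.float64(0.008818166310808334), 4675)
sc (array([0.5076, 0.1599]), np.float64(102.25754354920359), np.float64(0.0372018846151637), np.float64(0.010030018678759323), 4196)
205 w (array([0.51  , 0.1558]), np.float64(105.58382498476517), np.float64(0.02837871433239085), np.float64(0.007874357840111973), 18429)
top (array([0.5093, 0.1548]), np.float64(105.13593480289167), np.float64(0.02591020449497986), np.float64(0.007978020407672174), 4098)
sc (array([0.5088, 0.1569]), np.float64(97.40264702184537), np.float64(0.032834845701529294), np.float64(0.008400684847109593), 3022)
```

```bash
python3 -m jog '[[[0.37,-0.16,2.8,0,0,0,1],[0,0,2.8,0,0,0,1],[0,0,2.8,0,0,0,1],[0,0,2.8,0,0,0,1],[0,0,2.8,0,0,0,1],[0,0,2.8,0,0,0,1],[0,0,2,0,0,0,1],[0,0,1.4,0,0,0,1]]]' 40
python3 - <<'E'
from h import *
s,g=wshot("w3");print(s["eef_pos"],s["contact_force"])
E
```

```text
clock: 2.4
eef_pos: [0.509, 0.1515, 0.0271]
eef_rot: [0.206, 0.979, -0.0, -0.001]
contact_force: [-0.1, 0.0, -0.2]
opening: 0.0853
[0.50904047 0.15147189 0.02713546] [-0.0506973   0.02941966 -0.21112245]
```

View pics/w3.png

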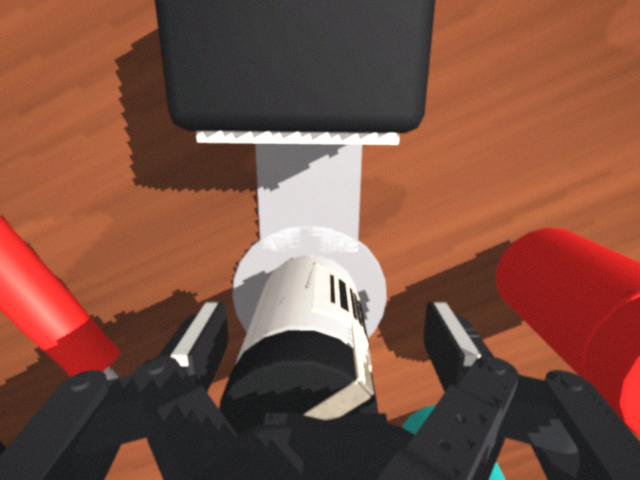

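The canister sits slightly left of centre between the fingers, at about (300,330). The earlier reading was an overshoot, so I'll read the settled pose before correcting.

```bash
python3 - <<'E'
from h import *
np.set_printoptions(precision=4,suppress=True)
s,g=wshot("w4");R=Ro.from_quat(s["eef_rot"]).as_matrix();print(s["eef_pos"],s["qd"])
a=g["frame"].copy()
print("delta cm for .5125,.1425:",100*R.T@(np.array([.5125,.1425,.030])-s["eef_pos"]))
def cir(x,y,z,r=.0255): return proj(g,[[x+r*np.cos(t),y+r*np.sin(t),z] for t in np.linspace(0,2*np.pi,60)])
for x,y,col in((.5125,.1425,(0,255,0)),):
    for z in (.088,.003): cv2.polylines(a,[cir(x,y,z).astype(int)],True,col,1)
cv2.polylines(a,[cir(.515,.1406,.003,.042).astype(int)],True,(255,0,255),1)
cv2.imwrite("pics/w4o.png",a[:,:,::-1])
E
```

```text
[0.5081 0.1511 0.0256] [-0.0045 -0.048   0.0093 -0.0045  0.0061  0.0739 -0.0024]
delta cm for .5125,.1425: [-0.7494 -0.6107 -0.4427]
```

View pics/w4o.png

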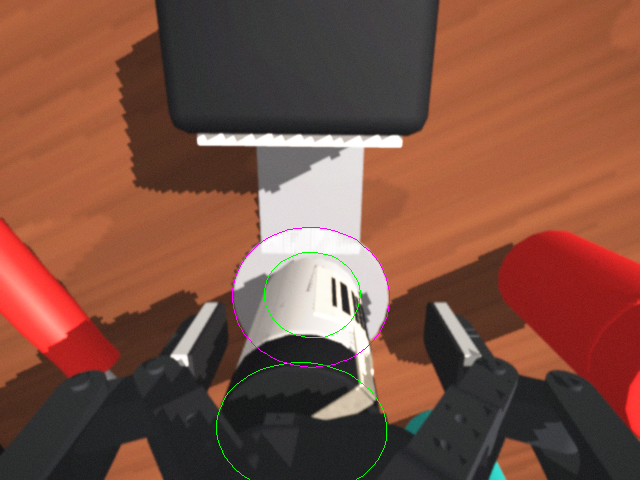

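The overlay fits both the pad and the canister's base, so I'll shift by the offset and close.

```bash
python3 -m jog '[[[-0.35,-0.3,-0.2,0,0,0,1],[-0.35,-0.3,-0.2,0,0,0,1],[0,0,0,0,0,0,1],[0,0,0,0,0,0,0.6],[0,0,0,0,0,0,0.4],[0,0,0,0,0,0,0.2],[0,0,0,0,0,0,0.2],[0,0,0,0,0,0,0.2]]]' 40
python3 - <<'E'
from h import *
s,g=wshot("w5");print(s["eef_pos"],s["contact_force"],s["opening"],s["joint_pos"].round(2))
E
```

```text
clock: 3.17
eef_pos: [0.5146, 0.141, 0.034]
eef_rot: [0.207, 0.978, 0.0, 0.0]
contact_force: [-0.7, -1.7, 6.3]
opening: 0.05
[0.51462118 0.14099522 0.03397126] [-0.66532729 -1.65406616  6.32498965] 0.04999836937989636 [-0.39  0.67  0.05  2.16 -0.1   0.32  0.9 ]
```

View pics/w5.png

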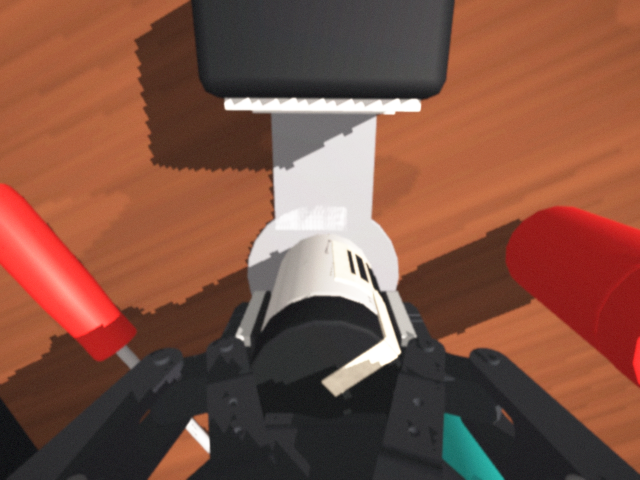

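The jaws have closed on the canister (opening 50 mm), so I'll turn it +51° seen from above.

```bash
python3 -m jog '[[[0,0,0,0,0,-0.08,0.2],[0,0,0,0,0,-0.1,0.2],[0,0,0,0,0,-0.1,0.2],[0,0,0,0,0,-0.1,0.2],[0,0,0,0,0,-0.1,0.2],[0,0,0,0,0,-0.1,0.2],[0,0,0,0,0,-0.1,0.2],[0,0,0,0,0,-0.1,0.2]]]'
python3 -m jog '[[[0,0,0,0,0,-0.08,0.2],[0,0,0,0,0,-0.03,0.2],[0,0,0,0,0,0,0.2],[0,0,0,0,0,0,0.2],[0,0,0,0,0,0,0.2],[0,0,0,0,0,0,0.2],[0,0,0,0,0,0,0.2],[0,0,0,0,0,0,0.2]]]'
python3 - <<'E'
from h import *
np.set_printoptions(precision=4,suppress=True)
s,g=wshot("w6");print(s["eef_pos"],s["contact_force"],s["opening"],Ro.from_quat(s["eef_rot"]).as_matrix())
f=env.grab_frame("top");a=cv2.resize(f["frame"][220:340,140:260][:,:,::-1],(600,600),interpolation=cv2.INTER_CUBIC);cv2.imwrite("pics/t6.png",a)
E
```

```text
clock: 3.88
eef_pos: [0.5165, 0.1429, 0.034]
eef_rot: [-0.183, 0.983, 0.001, 0.002]
contact_force: [0.7, 2.0, 2.0]
opening: 0.0494
clock: 4.55
eef_pos: [0.5161, 0.1426, 0.034]
eef_rot: [-0.234, 0.972, 0.001, 0.002]
contact_force: [1.5, 2.3, 5.3]
opening: 0.0495
[0.5161 0.1426 0.034 ] [1.5138 2.3407 5.3117] 0.04945682016101453 [[-0.8906 -0.4547  0.0035]
 [-0.4547  0.8907  0.0021]
 [-0.004   0.0003 -1.    ]]
```

View pics/w6.png

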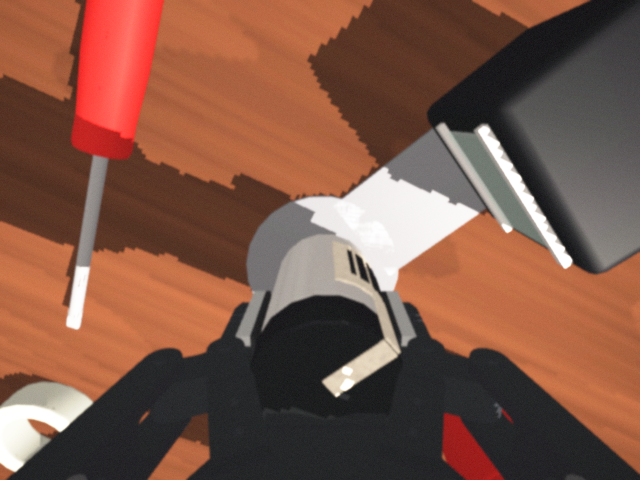

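The tool turned 51.05° and the canister kept its place in the jaws with no slip. Next I'll release it, rise, and turn back so the label can be checked from the reader's side.

```bash
python3 -m jog '[[[0,0,0,0,0,0,0.7],[0,0,0,0,0,0,1],[0,0,0,0,0,0,1],[0,0,0,0,0,0,1],[0,0,0,0,0,0,1],[0,0,0,0,0,0,1],[0,0,-0.5,0,0,0,1],[0,0,-1,0,0,0,1]]]'
python3 -m jog '[[[0,0,-2,0,0,0,1],[0,0,-3,0,0,0,1],[0,0,-3,0,0,0,1],[0,0,-3,0,0,0.11,1],[0,0,-3,0,0,0.11,1],[0,0,-2,0,0,0.11,1],[0,0,-1,0,0,0.11,1],[0,0,0,0,0,0.11,1]]]'
python3 -m jog '[[[0,0,0,0,0,0.11,1],[0,0,0,0,0,0.11,1],[0,0,0,0,0,0.11,1],[0,0,0,0,0,0.01,1],[0,0,0,0,0,0,1],[0,0,0,0,0,0,1],[0,0,0,0,0,0,1],[0,0,0,0,0,0,1]]]'
python3 - <<'E'
from h import *
np.set_printoptions(precision=4,suppress=True)
s,g=wshot("w7");print(s["eef_pos"],s["qd"],Ro.from_quat(s["eef_rot"]).as_matrix())
f=env.grab_frame("top");fs=env.grab_frame("scene");pickle.dump((f,fs),open("c7.pkl","wb"))
a=cv2.resize(fs["frame"][270:370,350:480][:,:,::-1],(780,600),interpolation=cv2.INTER_CUBIC);cv2.imwrite("pics/s7.png",a)
E
```

```text
clock: 5.32
eef_pos: [0.5136, 0.1409, 0.0479]
eef_rot: [-0.234, 0.972, -0.0, -0.001]
contact_force: [0.7, 0.4, -0.3]
opening: 0.0855
clock: 5.98
eef_pos: [0.5162, 0.1418, 0.2224]
eef_rot: [0.041, 0.999, 0.001, 0.003]
contact_force: [0.0, -0.5, 0.4]
opening: 0.0853
clock: 6.65
eef_pos: [0.5145, 0.1411, 0.2184]
eef_rot: [0.206, 0.978, 0.0, -0.0]
contact_force: [0.4, 0.2, -0.4]
opening: 0.0853
[0.5145 0.1411 0.2184] [-0.0019  0.0023  0.0022 -0.     -0.0017 -0.002  -0.0067] [[-0.9148  0.404  -0.    ]
 [ 0.404   0.9148  0.0002]
 [ 0.0001  0.0001 -1.    ]]
```

View pics/w7.png

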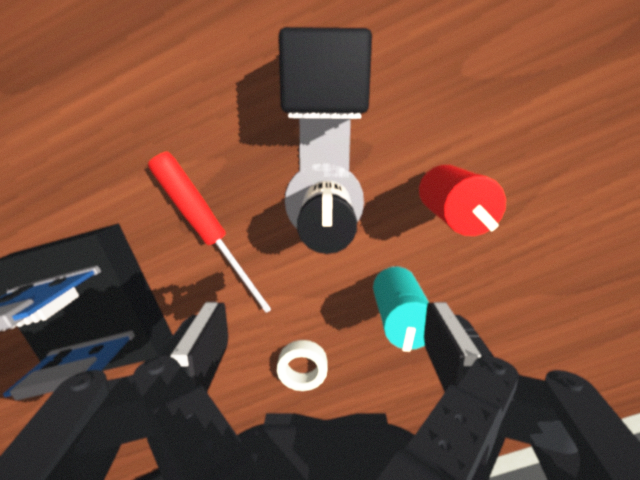

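View pics/s7.png

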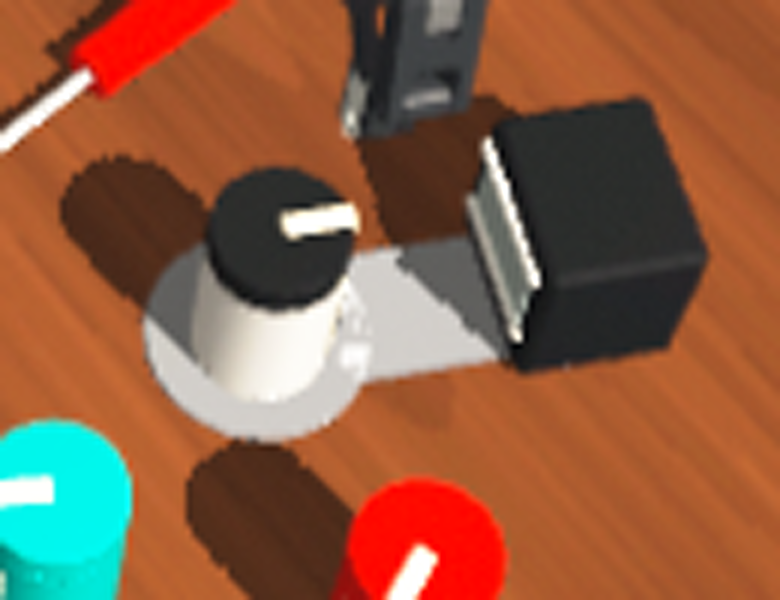

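The label and lid strip (327,207) now point straight at the reader, and the canister stands on the pad. I'll put numbers on that, and fit a planar arm model to plan the lean.

```bash
python3 - <<'E'
from h import *
np.set_printoptions(precision=4,suppress=True)
s,g=pickle.load(open("w7.pkl","rb"));f,fs=pickle.load(open("c7.pkl","rb"))
print("w",strip(g,(318,194,338,228)),"\ntop",strip(f,(184,248,206,275)))
print("sc",strip(fs,(393,300,412,314)))
# plate edges yaw from wrist: white plate region at bench
fr=g["frame"];
for r in range(125,165,8):
    row=fr[r,285:365].astype(int);b=(row.min(1)>100)
    i=np.where(b)[0];print(r,285+i.min(),285+i.max(),end=" | ")
# heading of image column at plate
a=back(g,(325,125),.003);b=back(g,(325,165),.003);print("col heading",np.degrees(np.arctan2(*(a-b)[1::-1])))
# reader window bottom-line slope
L=[];
for n in("w1","w2","w3","w4","w5","w6","w7"):
    s,_=pickle.load(open(n+".pkl","rb"));L.append((s["joint_pos"],s["eef_pos"]))
def pl(p,q):
    h,a,b,d,o=p;A=q[1];B=q[1]+q[3];C=B+q[5];return np.array([a*np.sin(A)+b*np.sin(B)+d*np.sin(C)+o,h+a*np.cos(A)+b*np.cos(B)+d*np.cos(C)])
res=lambda p:np.concatenate([pl(p,q)-[np.hypot(*x[:2]),x[2]] for q,x in L])
q=least_squares(res,[.3,.4,.4,.25,0]);print(q.x,abs(q.fun).max())
E
```

```text
w (array([0.5033, 0.1483]), np.float64(155.65102823477383), np.float64(0.026957236171129405), np.float64(0.007738002471914408), 19676) 
top (array([0.4846, 0.1482]), np.float64(80.59375915603738), np.float64(0.03218078485513133), np.float64(0.011416386514074653), 5109)
sc (array([0.5022, 0.1473]), np.float64(155.65027438708864), np.float64(0.025231109410997), np.float64(0.00785269868080603), 2561)
125 302 350 | 133 301 350 | 141 301 350 | 149 299 349 | 157 299 349 | col heading 156.12413156621082
[0.0973 0.6242 0.4664 0.1092 0.0014] 0.001412039883550431
```

```bash
python3 - <<'E'
from h import *
np.set_printoptions(precision=4,suppress=True)
def edge(g,rows,c0,c1,sgn,z):
    gr=cv2.GaussianBlur(cv2.cvtColor(g["frame"],cv2.COLOR_RGB2GRAY) if 0 else g["frame"][:,:,2],(3,3),0.8).astype(float)
    P=[]
    for r in rows:
        d=sgn*np.gradient(gr[r,c0:c1]);d=np.clip(d,0,None);i=d.argmax();sl=slice(max(i-2,0),i+3)
        u=c0+(np.arange(c1-c0)[sl]*d[sl]).sum()/d[sl].sum();P.append(back(g,(u,r),z)[:2])
    P=np.array(P);m=P.mean(0);v=np.linalg.svd(P-m)[2][0]
    e=np.median(abs((P-m)@np.array([-v[1],v[0]])))
    return m,np.degrees(np.arctan2(v[1],v[0]))%180,e
s,g=pickle.load(open("w7.pkl","rb"))
for z in(.001,.003):
    print(edge(g,range(122,168),290,310,1,z),edge(g,range(122,164),343,358,-1,z))
print("reader sides",edge(g,range(38,100),272,288,-1,.075),edge(g,range(38,100),360,378,1,.075))
s,g=pickle.load(open("w5.pkl","rb"))
print("w5",edge(g,range(170,215),264,284,1,.002),edge(g,range(130,200),366,386,-1,.002))
s,g=pickle.load(open("w2.pkl","rb"))
print("w2",edge(g,range(120,165),288,305,1,.002),edge(g,range(122,164),338,352,-1,.002))
# reader-top & window line (across) in w7
s,g=pickle.load(open("w7.pkl","rb"))
gt=dict(g)
fr=g["frame"]
P=[]
for c in range(295,358):
    col=fr[105:125,c].min(1).astype(float);w=np.clip(col-120,0,None)
    if w.sum()>0:P.append(back(g,(c,105+(np.arange(20)*w).sum()/w.sum()),.07)[:2])
P=np.array(P);v=np.linalg.svd(P-P.mean(0))[2][0];print("window line +90:",(np.degrees(np.arctan2(v[1],v[0]))+90)%180)
E
```

```text
(array([0.4506, 0.1417]), np.float64(155.33266416632497), np.float64(6.852801876246557e-05)) (array([0.4693, 0.1888]), np.float64(155.5084264151065), np.float64(7.704453002361932e-05))
(array([0.4505, 0.1418]), np.float64(155.33266416632497), np.float64(6.814600537151312e-05)) (array([0.4691, 0.1887]), np.float64(155.50842641510647), np.float64(7.661504084971492e-05))
reader sides (array([0.3917, 0.1565]), np.float64(152.56930910862442), np.float64(0.0010697331017923176)) (array([0.4203, 0.2213]), np.float64(155.84035804199215), np.float64(9.818880957559114e-05))
w5 (array([0.4612, 0.1368]), np.float64(155.52032335414358), np.float64(3.540533528489207e-05)) (array([0.4691, 0.1884]), np.float64(155.66001313137372), np.float64(4.7644547138464926e-05))
w2 (array([0.4505, 0.1419]), np.float64(155.77578312137547), np.float64(8.914829407179645e-05)) (array([0.4718, 0.1876]), np.float64(156.09645356990941), np.float64(2.3405712377322456e-05))
window line +90: 154.59123119737575
```

Strip yaw is 155.65° and station yaw about 155.5°, so the label is square within a degree. Next I'll move over the taller board.

```bash
python3 -m jog '[[[-0.9,-3.5,0,0,0,0,0.6],[-0.9,-3.5,0,0,0,0,0.6],[-0.9,-3.5,0,0,0,0,0.6],[-0.9,-3.5,0,0,0,0,0.6],[-0.9,-3.5,0,0,0,0,0.6],[-0.9,-3.5,0,0,0,0,0.6],[-0.9,-3.5,0,0,0,0,0.6],[-1.0,-3.3,0,0,0,0,0.6]]]'
python3 -m jog '[[[0,0,0,0,0,0.11,0.6],[0,0,0,0,0,0.11,0.6],[0,0,0,0,0,0.11,0.6],[0,0,0,0,0,0.11,0.6],[0,0,0,0,0,0.11,0.6],[0,0,0,0,0,0.11,0.6],[0,0,0,0,0,0.11,0.6],[0,0,0,0,0,0.11,0.6]]]'
python3 -m jog '[[[0,0,0,0,0,0.11,0.6],[0,0,0,0,0,0.11,0.6],[0,0,0,0,0,0.11,0.6],[0,0,0,0,0,0.08,0.6],[0,0,0,0,0,0,0.6],[0,0,0,0,0,0,0.6],[0,0,0,0,0,0,0.6],[0,0,0,0,0,0,0.6]]]'
python3 - <<'E'
from h import *
np.set_printoptions(precision=4,suppress=True)
s,g=wshot("w8");print(s["eef_pos"],s["qd"],s["joint_pos"],s["opening"],Ro.from_quat(s["eef_rot"]).as_matrix())
E
```

```text
clock: 7.47
eef_pos: [0.4678, -0.1445, 0.2184]
eef_rot: [0.207, 0.978, -0.0, -0.0]
contact_force: [1.3, -0.2, 0.4]
opening: 0.0514
clock: 8.13
eef_pos: [0.4688, -0.1425, 0.2183]
eef_rot: [0.606, 0.796, 0.0, -0.0]
contact_force: [0.2, -0.3, -0.2]
opening: 0.0512
clock: 8.8
eef_pos: [0.4687, -0.1425, 0.2183]
eef_rot: [0.753, 0.658, 0.0, -0.0]
contact_force: [-0.0, 0.1, -0.0]
opening: 0.0513
[ 0.4687 -0.1425  0.2183] [ 0.0025 -0.0002  0.0027  0.0016 -0.0007 -0.001  -0.0058] [-0.0887  0.3333  0.3689  2.1527 -0.1877  0.6852  0.273 ] 0.05125298416764037 [[ 0.1343  0.9909  0.    ]
 [ 0.9909 -0.1343  0.0001]
 [ 0.0001  0.     -1.    ]]
```

View pics/w8.png

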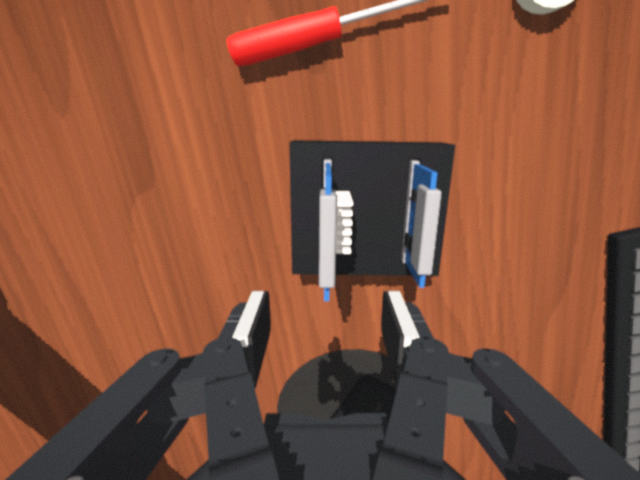

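The wrist view shows the taller board's rail from (328,190) to (327,288), with the fins on its right, away from the robot. The rail runs almost vertically in the image. I'll localise it.

```bash
python3 - <<'E'
from h import *
np.set_printoptions(precision=4,suppress=True)
s,g=pickle.load(open("w8.pkl","rb"));fr=g["frame"]
cv2.imwrite("pics/w8a.png",cv2.resize(fr[150:310,290:450][:,:,::-1],(600,600),interpolation=cv2.INTER_CUBIC))
P=[]
for r in range(196,284,4):
    row=fr[r,310:345].min(1).astype(float)
    gx=np.gradient(cv2.GaussianBlur(row[None],(3,1),.7)[0]);i=gx[:16].argmax();j=10+gx[10:].argmin()
    P.append((r,310+i,310+j))
print(P)
L=np.array([back(g,(a,r),.13) for r,a,b in P])
v=np.linalg.svd(L[:,:2]-L[:,:2].mean(0))[2][0];print("left edge yaw",np.degrees(np.arctan2(v[1],v[0])))
R=Ro.from_quat(s["eef_rot"]).as_matrix()
for u in((320,190),(336,190),(335,288),(319,287)):
    X=back(g,u,.13);print(u,X,"tool mm",1000*R.T@(X-s["eef_pos"]))
E
```

```text
[(196, np.int64(319), np.int64(334)), (200, np.int64(319), np.int64(334)), (204, np.int64(319), np.int64(334)), (208, np.int64(319), np.int64(335)), (212, np.int64(319), np.int64(335)), (216, np.int64(319), np.int64(335)), (220, np.int64(319), np.int64(335)), (224, np.int64(319), np.int64(334)), (228, np.int64(319), np.int64(335)), (232, np.int64(319), np.int64(334)), (236, np.int64(319), np.int64(334)), (240, np.int64(319), np.int64(334)), (244, np.int64(319), np.int64(334)), (248, np.int64(319), np.int64(334)), (252, np.int64(319), np.int64(334)), (256, np.int64(319), np.int64(335)), (260, np.int64(319), np.int64(335)), (264, np.int64(319), np.int64(335)), (268, np.int64(318), np.int64(335)), (272, np.int64(318), np.int64(335)), (276, np.int64(318), np.int64(335)), (280, np.int64(318), np.int64(334))]
left edge yaw -98.66023281342099
(320, 190) [ 0.4706 -0.104   0.13  ] tool mm [38.4561 -3.3037 88.3058]
(336, 190) [ 0.4813 -0.1054  0.13  ] tool mm [38.449   7.4635 88.3058]
(335, 288) [ 0.4714 -0.1779  0.13  ] tool mm [-34.7474   7.4018  88.2956]
(319, 287) [ 0.4598 -0.1755  0.13  ] tool mm [-33.9137  -4.4359  88.2957]
```

View pics/w8a.png

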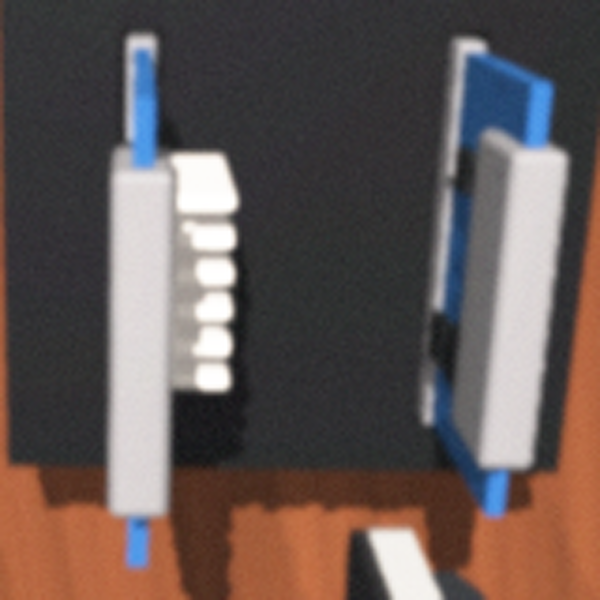

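The rail centre lies +2 mm in tool x and +1.6 mm in tool y. I'll descend and close on it.

```bash
python3 -m jog '[[[0.2,0.16,1,0,0,0,0.6],[0,0,2,0,0,0,0.6],[0,0,2,0,0,0,0.6],[0,0,2,0,0,0,0.6],[0,0,2,0,0,0,0.6],[0,0,1.5,0,0,0,0.6],[0,0,0.8,0,0,0,0.6],[0,0,0.3,0,0,0,0.6]]]' 60
python3 -m jog '[[[0,0,0,0,0,0,0.6],[0,0,0,0,0,0,0.6],[0,0,0,0,0,0,0.4],[0,0,0,0,0,0,0.25],[0,0,0,0,0,0,0.1],[0,0,0,0,0,0,0],[0,0,0,0,0,0,0],[0,0,0,0,0,0,0]]]' 60
python3 - <<'E'
from h import *
np.set_printoptions(precision=4,suppress=True)
s,g=wshot("w9");print(s["eef_pos"],s["opening"],s["contact_force"],s["ft_torque"])
E
```

```text
clock: 9.52
eef_pos: [0.4697, -0.1405, 0.1007]
eef_rot: [0.753, 0.657, -0.001, -0.001]
contact_force: [-0.3, 0.1, 0.4]
opening: 0.0517
clock: 10.18
eef_pos: [0.471, -0.1408, 0.1031]
eef_rot: [0.754, 0.657, 0.0, 0.0]
contact_force: [-0.2, 1.0, 6.4]
opening: 0.0107
[ 0.471  -0.1408  0.1031] 0.010741858571458788 [-0.1779  0.9984  6.4341] [ 0.0669  0.2387 -0.0742]
```

View pics/w9.png

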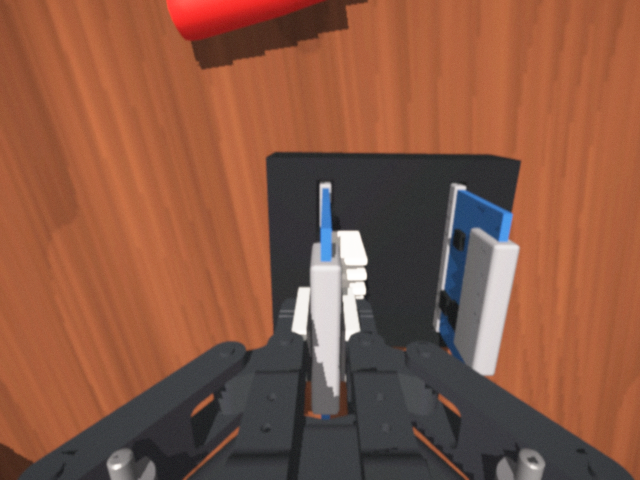

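The jaws hold the rail (opening 10.7 mm), with the board in the middle of the picture at (325,320). I'll lift slowly at first, then faster, straight up.

```bash
python3 -m jog '[[[0,0,-0.3,0,0,0,0],[0,0,-0.5,0,0,0,0],[0,0,-0.7,0,0,0,0],[0,0,-0.8,0,0,0,0],[0,0,-0.8,0,0,0,0],[0,0,-0.8,0,0,0,0],[0,0,-0.8,0,0,0,0],[0,0,-0.8,0,0,0,0]]]'
python3 -m jog '[[[0,0,-1.5,0,0,0,0],[0,0,-2,0,0,0,0],[0,0,-2,0,0,0,0],[0,0,-2,0,0,0,0],[0,0,-2,0,0,0,0],[0,0,-2,0,0,0,0],[0,0,-1.5,0,0,0,0],[0,0,-1,0,0,0,0]]]'
python3 - <<'E'
from h import *
np.set_printoptions(precision=4,suppress=True)
s,g=wshot("w10");print(s["eef_pos"],s["opening"],s["contact_force"],s["ft_torque"],s["joint_pos"])
f=env.grab_frame("scene");cv2.imwrite("pics/s10.png",f["frame"][:,:,::-1])
E
```

```text
clock: 10.9
eef_pos: [0.4706, -0.1408, 0.1583]
eef_rot: [0.754, 0.657, 0.0, 0.0]
contact_force: [-0.0, 0.7, -1.0]
opening: 0.011
clock: 11.57
eef_pos: [0.4709, -0.141, 0.2995]
eef_rot: [0.754, 0.657, 0.001, 0.001]
contact_force: [0.7, 0.2, -0.8]
opening: 0.0113
[ 0.4709 -0.141   0.2995] 0.011276912252599745 [ 0.6681  0.1786 -0.7894] [ 0.0012 -0.0409  0.0005] [-0.1477  0.2218  0.4164  2.0641 -0.1168  0.875   0.1982]
```

View pics/w10.png

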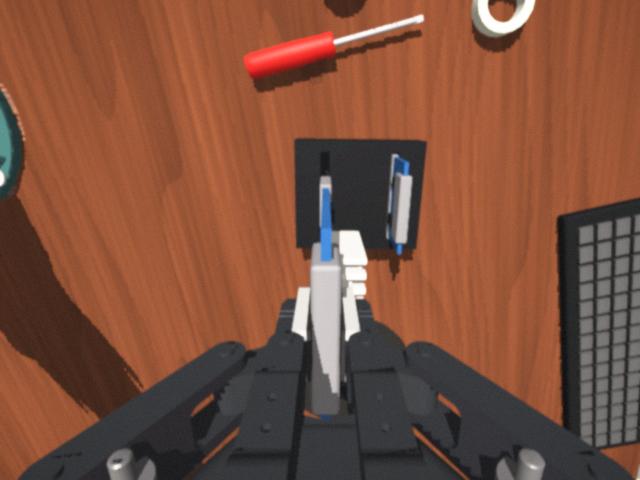

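View pics/s10.png

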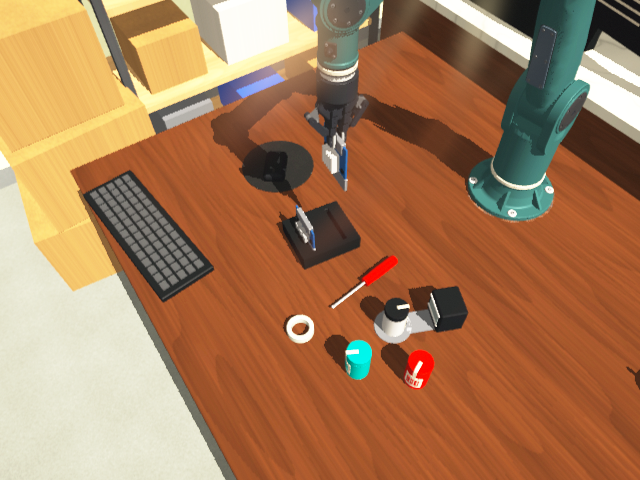

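The taller board is out of its slot and the short one is still in place. Next I'll raise it, carry it forward, and then tilt it.

```bash
python3 -m jog '[[[0,1.5,-1.2,0,0,0,0],[0,2.5,-2,0,0,0,0],[0,3,-2,0,0,0,0],[0,3,-2,0,0,0,0],[0,3,-2,0,0,0,0],[0,3,-2,0,0,0,0],[0,2.5,-2,0,0,0,0],[0,1.5,-1.2,0,0,0,0]]]'
python3 -m jog '[[[0,0,0,-0.05,0,0,0],[0,0,0,-0.1,0,0,0],[0,0,0,-0.1,0,0,0],[0,0,0,-0.1,0,0,0],[0,0,0,-0.1,0,0,0],[0,0,0,-0.05,0,0,0],[0,0,0,0,0,0,0],[0,0,0,0,0,0,0]]]'
python3 - <<'E'
from h import *
np.set_printoptions(precision=4,suppress=True)
s=env.observe();print(s["eef_pos"],s["opening"],s["contact_force"],s["joint_pos"]);print(Ro.from_quat(s["eef_rot"]).as_matrix())
f=env.grab_frame("scene");cv2.imwrite("pics/s11.png",f["frame"][:,:,::-1])
E
```

```text
clock: 12.33
eef_pos: [0.6717, -0.1676, 0.4413]
eef_rot: [0.753, 0.658, 0.0, 0.001]
contact_force: [1.2, 0.2, -1.5]
opening: 0.011
clock: 13.0
eef_pos: [0.6674, -0.1676, 0.4395]
eef_rot: [0.731, 0.637, 0.161, 0.185]
contact_force: [-0.3, -0.1, -1.3]
opening: 0.011
[ 0.6674 -0.1676  0.4395] 0.010970243334418147 [-0.2662 -0.1321 -1.2578] [-0.138   0.1986  0.3996  1.826  -0.2071  0.6467  0.2336]
[[ 0.1357  0.8715  0.4712]
 [ 0.9908 -0.1195 -0.0641]
 [ 0.0004  0.4756 -0.8797]]
```

View pics/s11.png

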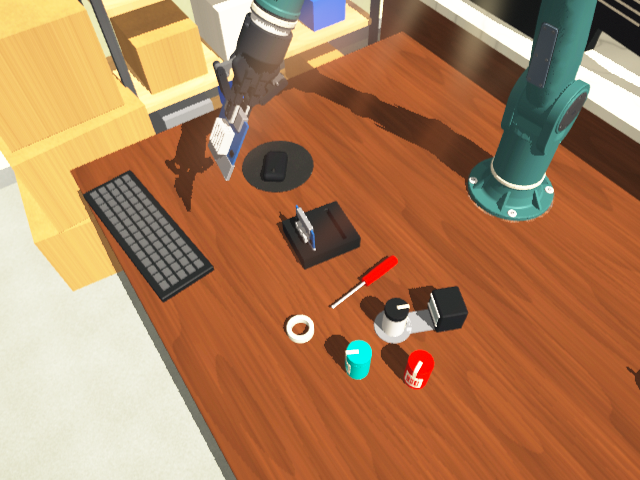

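The direction is right and the tilt is 28° so far. I'll add the remaining 0.29 rad and hold.

```bash
python3 -m jog '[[[0,0,0,-0.08,0,0,0],[0,0,0,-0.08,0,0,0],[0,0,0,-0.08,0,0,0],[0,0,0,-0.05,0,0,0],[0,0,0,0,0,0,0],[0,0,0,0,0,0,0],[0,0,0,0,0,0,0],[0,0,0,0,0,0,0]]]'
python3 -m jog '[[[0,0,0,0,0,0,0],[0,0,0,0,0,0,0],[0,0,0,0,0,0,0],[0,0,0,0,0,0,0],[0,0,0,0,0,0,0],[0,0,0,0,0,0,0],[0,0,0,0,0,0,0],[0,0,0,0,0,0,0]]]'
python3 - <<'E'
from h import *
np.set_printoptions(precision=4,suppress=True)
s,g=wshot("w12");print(s["eef_pos"],s["opening"],s["contact_force"],s["joint_pos"],s["qd"]);R=Ro.from_quat(s["eef_rot"]).as_matrix();print(R)
f=env.grab_frame("scene");cv2.imwrite("pics/s12.png",f["frame"][:,:,::-1])
a=f["frame"][80:240,150:310].copy()
# predicted board edges: board z=-tool z, x=tool y, origin=grasp+108mm along tool z
G=s["eef_pos"]-R[:,2]*.019; O=G+R[:,2]*.108
bx,bz=R[:,1],-R[:,2];by=np.cross(bz,bx);B=lambda x,y,z:O+bx*x+by*y+bz*z
print("origin",O)
c=proj(f,[B(0,.05,0),B(0,-.05,0),B(0,-.05,.12),B(0,.05,.12)])
h=proj(f,[B(.02,.022,.036),B(.02,-.022,.036),B(.02,-.022,.08),B(.02,.022,.08)])
b=cv2.resize(a,(600,600),interpolation=cv2.INTER_CUBIC)
for q,col in((c,(255,0,255)),(h,(0,255,0))): cv2.polylines(b,[((q-[150,80])*3.75).astype(int)],True,col,1)
cv2.imwrite("pics/s12a.png",b[:,:,::-1])
t=env.grab_frame("top");cv2.imwrite("pics/t12.png",t["frame"][:,:,::-1])
E
```

```text
clock: 13.72
eef_pos: [0.6704, -0.1681, 0.4425]
eef_rot: [0.695, 0.607, 0.253, 0.29]
contact_force: [0.5, -0.6, -0.6]
opening: 0.0109
clock: 14.38
eef_pos: [0.6687, -0.1679, 0.4413]
eef_rot: [0.696, 0.607, 0.253, 0.29]
contact_force: [-0.0, -0.3, -2.1]
opening: 0.0113
[ 0.6687 -0.1679  0.4413] 0.011305133346491476 [-0.0216 -0.322  -2.0787] [-0.0355  0.1289  0.2665  2.0283 -0.4271  0.2183  0.4594] [ 0.001  -0.0011  0.0002 -0.0005 -0.001  -0.0017 -0.0001]
[[ 0.1356  0.6974  0.7038]
 [ 0.9908 -0.0955 -0.0962]
 [ 0.0001  0.7103 -0.7039]]
origin [ 0.7313 -0.1764  0.3786]
```

View pics/s12a.png

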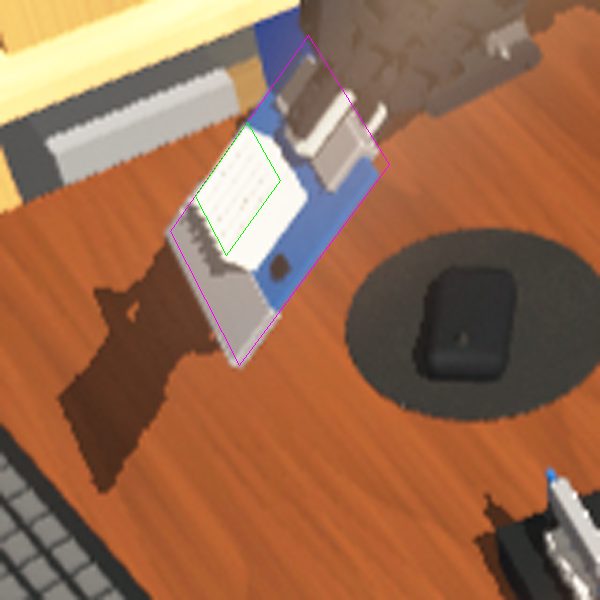

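View pics/w12.png

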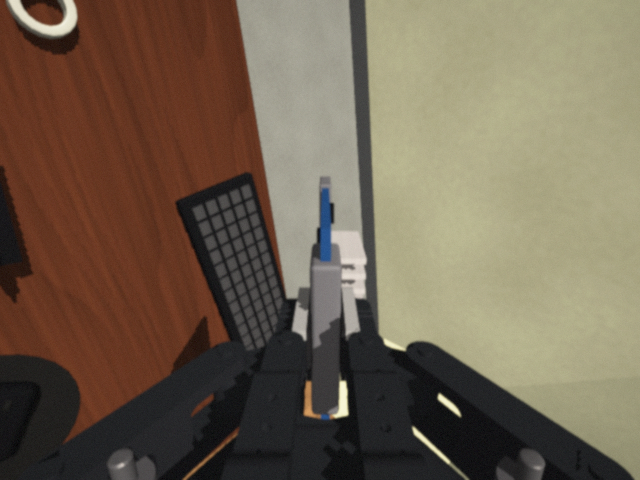

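View pics/t12.png

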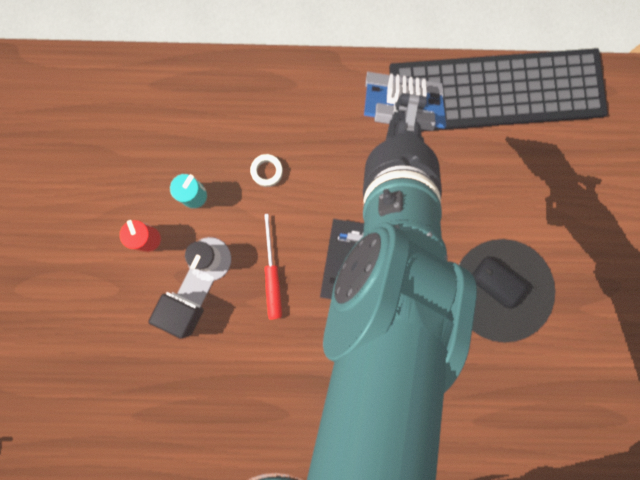

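The predicted outline matches the board in the scene image at a tilt of 45.3°, with no slip since the lift. The lower edge is about 0.38 m up and the arm is at rest. The top view shows the label still pointing at the reader and nothing else moved, so I'll hand in.

```bash
python3 - <<'E'
from rig import env
s=env.observe();print(s["clock"],s["opening"],abs(s["qd"]).max());print(env.close_job())
E
```

```text
14.5333 0.010599325959137883 0.0011112745012371286
the job is handed in; nothing more can be done
None
```

The repair is booked in and the job was handed in at 14.5 s. The hand-in call gives no verdict, so these results rest on my own last checks.

- **Canister:** I turned it about 51° on its pad, released it, and it is standing there. The lid strip measured 155.65° in both the wrist and scene views. The station's axis measured about 155.5° from the plate edges (154.6–156.1° across features), so the label is square to the window within about 1°. The automatic strip reading from the top camera failed, giving an unusable 81°, so I discarded it. By eye, the top view agrees with the other two.
- **Taller board:** I drew it straight up out of its slot and leaned it back to 45.3° with the heat sink side looking up and away from the robot. It is held with 60 N at rest, with its lower edge about 0.38 m above the bench. Its predicted outline matched the scene image with no sign of slip. My predicted heat sink square sat a little off the real one, which I put down to assuming it is centred on the board.
- **Everything else:** The short board was still in its slot in the last views. The tape, screwdriver, mouse and look-alike canisters looked untouched. The forces I read after each move stayed under 7 N.

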